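Load the printing plate into its lipped holder and bar it in

TASK

Load the metal printing plate into the grey lipped holder on the bench: swing the holder's retaining bar out of the way, slide the plate along the bench in through the open mouth until it is fully home against the back stop, then swing the bar fully shut across the mouth behind it. Leave the tub, the can and the tape roll standing where they are.

Things in the scene. Friction and masses are not known exactly. Their poses are not given: they have to be found in the camera images.
- plate_center (a point): The printing plate: flat solid aluminium block on the bench, 130 (x) x 100 (y) x 18 (z) mm, 0.5 kg, too wide to grasp; the same turned end for end. Point: its centre, 9 mm above its underside. It slides when pushed at its edges with a few N. Starts outside the holder's mouth, turned up to 0.6 rad from the holder's x axis and up to 35 mm off its centreline.
- holder: Grey metal plate holder fixed to the bench: two lipped rails and a back stop, no floor (the plate slides on the bench). Origin: on the bench, at the centre of the plate's home place: home, plate centre at x = y = 0. x points INTO the holder, y left of that, z up. Back stop face x = +65 mm. Rails' inner faces y = +-52 mm from x = -35 to +65, 14 mm thick, 26 mm high.
- mouth (a point): Middle of the holder's open mouth, on the bench, at x = -65, y = 0 mm in the holder's frame (the rear edge of a home plate). From here to x = -35 mm the side walls narrow from y = +-64 to +-52 mm and have no lips; farther in, lips reach over the plate to y = +-40 mm, their underside 21 mm above the bench, so the plate can enter only here.
- bar_pin (a point): The vertical pin that the retaining bar swings on, fixed to the holder at x = -75, y = +82 mm in its frame. The bar is steel, 90 mm long, 10 mm wide, 5 to 15 mm above the bench.
- bar (a joint): Swing of the retaining bar, rad. 0 = shut: the bar lies from its pin along the holder's -y across the mouth, 5 mm behind a home plate. Grows as it swings outward, clockwise seen from above; at 1.57 it points along the holder's -x, beside the plate's way; stop at 2.2. It stays where it is left (about 1 N at its post moves it). Starts at 0 to 0.5.
- bar_post (a point): The upright round steel post near the bar's free end, for moving the bar: 12 mm in diameter, 84 mm from the pivot pin, its top 56 mm above the bench. This point is on its axis, 46 mm above the bench.
- tub_center (a point): Bystander: white plastic tub, 74 mm across the lid, 54 mm tall; the point is its centre. Must stay standing where it is.
- tape_center (a point): Bystander: cardboard tape roll standing on its flat side, 76 mm in diameter, 45 mm tall; the point is its centre. Must stay where it is.
- can_center (a point): Bystander: short can, 66 mm in diameter, 55 mm tall; the point is its centre. Must stay standing where it is.
Mind the look-alikes: they are no part of the job. Of the things shaped like the part that bears plate_center, the aluminium one is meant. What is shaped like the part that bears tub_center but red is not meant.

How it is judged:
By the outcome, as a careful person would: the job done as asked, in the order asked, and still so for the second after the job is handed in, with the robot touching nothing.
It also fails if it takes over 72 s, if anything falls off the work surface, if the arm or the gripper's body presses on something with over 40 N, if the wrist force passes 120 N, or if a joint passes its speed limit or range.

ROBOT

A 7-joint arm with a two-finger parallel gripper is mounted at the origin on the work surface. World frame = base frame: x ahead of the robot, y to its left, z up, the work surface at z = 0. Lengths are in m, angles in rad, forces in N, time in s.
With the tool pointing down it reaches from about 0.425 to 0.875 m from the base axis. Payload 4.7 kg.
Tool frame: the origin (TCP) lies midway between the tips of the shut fingers; the grasp point (between the pads) lies 19 mm behind it (bot.grip_depth is the distance from the TCP to the grasp point, in m); z points along the fingers, x is the direction in which the jaws open and shut, and the axes are right-handed (so a half turn about z gives the same grasp; the last joint's range is limited). The gripper opens to 87 mm and grips with 3 to 60 N. Pads are 19 mm wide; open, the fingers measure 117 mm over their backs; the gripper's body (75 mm by 190 mm) begins 51 mm behind the grasp point.
Start: joints at [-1.133, 0.321, -0.07, 1.45, 0.023, 1.371, -0.057], TCP at [0.267, 0.593, 0.223] pointing down, gripper open.
Joint ranges: [-2.86, 2.86], [-0.3, 2.09], [-1.38, 1.24], [0.06, 2.45], [-1.56, 4.7], [0.09, 2.05], [-2.69, 2.69]. Speed limits (rad/s): [2.57, 2.57, 3.14, 3.14, 3.14, 3.14, 3.14].

INTERFACE

Orientations are given as a unit quaternion [x, y, z, w].
In Python, from rig import bot gives the robot as it stands.
- The arm moves only by the shell command python3 -m handwheel 'ROWS' [FORCE]. ROWS is JSON, a list of rows, each an object of numbers: "x", "y", "z": the shift along the tool's x, y, z in m; "roll": the turn about the tool's z in degrees; "hand": the closure in counts, from 0 (fully open) to 255 (shut). In form: [{"x": .., "y": .., "z": .., "roll": .., "hand": ..}, ...]. A call has 1 to 20 rows; each row is the pose to reach, as a shift and turn from the pose commanded when the call began, along the tool's axes at that moment; what a row does not reach only later rows make up. A row lasts 1/10 s, in which the tool goes at most 50 mm and 8.59 degrees, less where a joint would pass 70% of its speed; a pose out of reach is approached as far as the arm can. A call with a gripper value outside its range is refused whole. The fingers move at their own pace and stop on an object; FORCE is the grip in N (left out, the last holds). Time passes only in rows, so rows that repeat a pose let the fingers close. It gives the time, the measured TCP pose, the force and the opening at its end, in the units of the state.
- bot.sense(): the state, without advancing time (a new reading comes with each control period).
- bot.get_image(name): name is "scene" or "top"; returns (picture, depth): 420x560x3 uint8, blue, green, red; 420x560 float32, m along the optical axis (not along the pixel's ray), 0 where there is no reading.
- bot.camera_model(name): a dict with "intrinsics" (3x3 intrinsics, pixels), "D" ([k1, k2, p1, p2, k3] as OpenCV has them; the pictures are not rectified), "extrinsics" (4x4, takes a point from world to camera coordinates). Camera axes: x right, y down, z forward; pixel columns grow to the right and rows downward; lengths in m; the calibration is good to about 2 mm. A picture is of the moment at which its call begins. camera_model takes no time and is no camera call.
- bot.job_done(): hands the job in, once; it reports no verdict.
Trained networks look in the newest picture that a camera, given by its name, has taken for a name from the list of things; names that differ only in an ending like _2 or _b are one class to them, and where a whole thing is asked for, a point or a joint stands for the part that bears it (a point fixed in the world has none). Each returns a list of dicts, best first, with "confidence" (0 to 1); they miss things now and then, are a little off and sometimes report something else, mostly with a low value. They report only what shows in the picture. A call takes as long as a camera call. They do not tell look-alikes from the thing itself.
- bot.boxes_of(camera, name): "pixel" ([row, column] in pixels, amid what is visible of it).
- bot.outline_of(camera, name): "region" (420x560 bool, what is visible of it) and "pixel" ([row, column] in pixels, amid what is visible of it).
- bot.tip_of(camera, name): "pixel" ([row, column] in pixels: a listed point, or the origin of a listed thing).
The state is a dict: "t": time; "q": joint angles; "joint_velocities": joint speeds; "joint_torque": joint torques, N m; "tcp_pos": TCP position; "tcp_rot": TCP orientation; "ft_force": force on the tool from outside, world axes, zero at the start; "torque": the same for the moment, N m; "finger_gap": finger opening in m.
Only numpy, scipy, OpenCV 4.12 (cv2) and the standard library are available. Lean on these libraries where they do the work, as an engineer would, in place of code of your own. Each camera call takes 0.05 s, during which the arm holds its last target. There are 200 camera calls.

## Working session

There is one attempt and no reset: what is moved stays moved. The work goes in short steps, Python scripts to look and compute and a shell command to move; the robot and the scene stay as the last step left them, time stands still between calls to the robot, and variables do not carry over. Pictures are saved under pics/ and viewed, about 8 in all and at most 12, crops included, and the job is handed in when it is done.

```bash
ls; mkdir -p pics; cat > h.py <<'E'
import numpy as np, cv2
from rig import bot
def px2w(cam,px,z=None,depth=None):
    m=bot.camera_model(cam);K=np.array(m["intrinsics"],float);D=np.array(m["D"],float);T=np.array(m["extrinsics"],float)
    r,c=px;u=cv2.undistortPoints(np.array([[[c,r]]],float),K,D)[0,0]
    R=T[:3,:3];t=T[:3,3];o=-R.T@t;d=R.T@np.array([u[0],u[1],1.])
    s=depth if z is None else (z-o[2])/d[2]
    return o+s*d
def w2px(cam,p):
    m=bot.camera_model(cam);T=np.array(m["extrinsics"],float)
    q,_=cv2.projectPoints(np.atleast_2d(p).astype(float),cv2.Rodrigues(T[:3,:3])[0],T[:3,3],np.array(m["intrinsics"],float),np.array(m["D"],float))
    return q[:,0,::-1]
E
python3 - <<'E'
from h import *
np.set_printoptions(precision=3,suppress=True)
Z=dict(plate_center=.009,holder=0,mouth=0,bar_pin=.015,bar_post=.046,tub_center=.027,tape_center=.0225,can_center=.0275)
for cam in("top","scene"):
    im,d=bot.get_image(cam);cv2.imwrite(f"pics/{cam}0.png",im)
    for n,z in Z.items():
        print(cam,n,[(np.round(r["pixel"]).tolist(),round(r["confidence"],2),px2w(cam,r["pixel"],z)[:2]) for r in bot.tip_of(cam,n)[:4]])
s=bot.sense();print(s["t"],s["tcp_pos"],s["tcp_rot"])
E
```

```text
pics
top plate_center [([99.0, 348.0], 0.94, array([ 0.795, -0.276])), ([199.0, 299.0], 0.85, array([ 0.556, -0.152])), ([235.0, 198.0], 0.38, array([0.479, 0.076]))]
top holder [([158.0, 369.0], 0.53, array([ 0.651, -0.318]))]
top mouth [([161.0, 370.0], 0.7, array([ 0.645, -0.322])), ([199.0, 200.0], 0.66, array([0.561, 0.075])), ([270.0, 363.0], 0.35, array([ 0.394, -0.292]))]
top bar_pin [([236.0, 201.0], 0.56, array([0.475, 0.07 ]))]
top bar_post [([195.0, 202.0], 0.52, array([0.561, 0.062])), ([162.0, 370.0], 0.46, array([ 0.631, -0.312]))]
top tub_center [([167.0, 425.0], 0.89, array([ 0.621, -0.441])), ([159.0, 369.0], 0.72, array([ 0.642, -0.314]))]
top tape_center [([148.0, 242.0], 0.97, array([ 0.676, -0.024]))]
top can_center [([267.0, 363.0], 0.57, array([ 0.399, -0.288]))]
scene plate_center [([215.0, 158.0], 0.71, array([ 0.792, -0.275])), ([203.0, 258.0], 0.69, array([ 0.555, -0.156]))]
scene holder [([267.0, 338.0], 0.83, array([0.554, 0.15 ]))]
scene mouth [([254.0, 316.0], 0.92, array([0.562, 0.083]))]
scene bar_pin [([236.0, 339.0], 0.7, array([0.483, 0.08 ]))]
scene bar_post [([233.0, 314.0], 0.78, array([0.555, 0.059]))]
scene tub_center [([158.0, 173.0], 0.8, array([ 0.631, -0.465])), ([182.0, 205.0], 0.59, array([ 0.627, -0.303])), ([266.0, 335.0], 0.54, array([0.579, 0.162]))]
scene tape_center [([246.0, 252.0], 0.71, array([ 0.684, -0.014]))]
scene can_center [([155.0, 271.0], 0.6, array([ 0.39 , -0.304]))]
0.9 [0.267 0.593 0.223] [0.84  0.543 0.    0.   ]
```

View pics/top0.png

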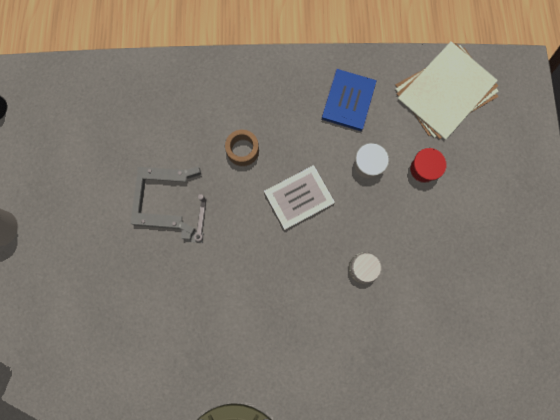

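View pics/scene0.png

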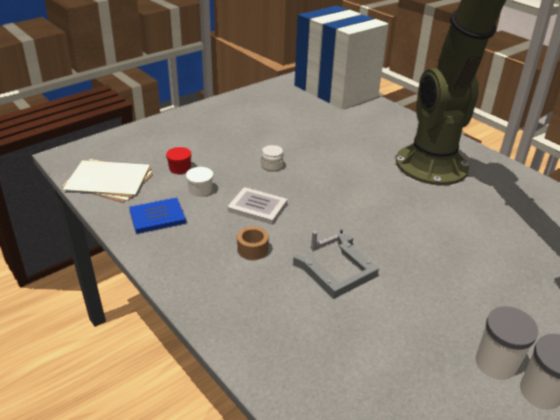

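The aluminium plate is the white-silver block at top px (198,299). The blue block at (99,348) is the look-alike. The white tub is at (159,371), the red one at (165,429), the tape at (147,242) and the can at (268,366). The holder is at about rows 170–230, cols 135–190, with its mouth facing right (−y). The bar, with its post, is near (195–237, 201). Next I'll refine the poses.

```bash
cat > fit.py <<'E'
from h import *
from scipy.optimize import least_squares
np.set_printoptions(precision=4,suppress=True)
def plate(cam,near):
    best=None
    for r in bot.outline_of(cam,"plate_center"):
        p=px2w(cam,r["pixel"],.018)[:2]
        if np.hypot(*(p-near))<.06: best=r;break
    if best is None: return None
    rr,cc=np.nonzero(best["region"]);P=np.array([px2w(cam,q,.018)[:2] for q in zip(rr,cc)])
    (c,(w,h),a)=cv2.minAreaRect((P*1000).astype(np.float32))
    a=a if w>h else a+90
    a=(a+90)%180-90 
    return np.array(c)/1000,max(w,h),min(w,h),a,P.mean(0)
E
python3 - <<'E'
from fit import *
for cam in("top","scene"):
    im,d=bot.get_image(cam)
    print(cam,"plate",plate(cam,np.array([.556,-.153])))
    # holder cloud from depth
    m=bot.camera_model(cam);K=np.array(m["intrinsics"],float);T=np.array(m["extrinsics"],float)
    if cam=="top":
        r0,r1,c0,c1=155,250,120,220
    else: r0,r1,c0,c1=220,305,280,390
    P=[]
    for r in range(r0,r1):
        for c in range(c0,c1):
            if d[r,c]>0:P.append(px2w(cam,(r,c),depth=d[r,c]))
    P=np.array(P);np.save(f"{cam}.npy",P)
    Q=P[(P[:,2]>.019)&(P[:,2]<.035)]
    B=P[(P[:,2]>.04)&(P[:,2]<.07)]
    bar=P[(P[:,2]>.009)&(P[:,2]<.018)]
    print(len(Q),Q.min(0),Q.max(0),"post",len(B),B.mean(0) if len(B) else 0, "floor",np.median(P[P[:,2]<.008][:,2]))
    (c,wh,a)=cv2.minAreaRect((Q[:,:2]*1000).astype(np.float32));print("hold",c,wh,a)
im=cv2.imread("pics/top0.png")[150:260,120:340];cv2.imwrite("pics/crop1.png",cv2.resize(im,None,fx=3.6,fy=3.6,interpolation=cv2.INTER_CUBIC))
E
```

```text
top plate (array([ 0.5586, -0.1515]), 130.36280822753906, 98.88001251220703, -61.39774131774902, array([ 0.5584, -0.1512]))Traceback (most recent call last):
  File "<stdin>", line 13, in <module>
  File "h.py", line 4, in px2w
    m=bot.camera_model(cam);K=np.array(m["intrinsics"],float);D=np.array(m["D"],float);T=np.array(m["extrinsics"],float)
ValueError: time passes only in moves, steps and waits
```

```bash
sed -i 's/^def px2w/from functools import lru_cache\n@lru_cache\ndef CM(cam): return bot.camera_model(cam)\ndef px2w/; s/m=bot.camera_model(cam)/m=CM(cam)/' h.py
python3 - <<'E'
from fit import *
im=cv2.imread("pics/top0.png")[150:260,120:340];cv2.imwrite("pics/crop1.png",cv2.resize(im,None,fx=3.6,fy=3.6,interpolation=cv2.INTER_CUBIC))
for cam in("top","scene"):
    im,d=bot.get_image(cam)
    print(cam,"plate",plate(cam,np.array([.556,-.153])))
    r0,r1,c0,c1=(155,250,120,220) if cam=="top" else (220,305,280,390)
    P=np.array([px2w(cam,(r,c),depth=d[r,c]) for r in range(r0,r1) for c in range(c0,c1) if d[r,c]>0]);np.save(f"{cam}.npy",P)
    Q=P[(P[:,2]>.019)&(P[:,2]<.035)]
    B=P[(P[:,2]>.042)&(P[:,2]<.07)]
    print(len(Q),Q.min(0),Q.max(0),"post",len(B),B.mean(0) if len(B) else 0, "floor",np.median(P[P[:,2]<.008][:,2]))
    print("hold",cv2.minAreaRect((Q[:,:2]*1000).astype(np.float32)))
    # fit of the holder's tall walls: maximise Q inside modelled top faces
    def score(p):
        c,s=np.cos(p[2]),np.sin(p[2]);R=np.array([[c,-s],[s,c]])
        q=(Q[:,:2]-p[:2])@R;x,y=q.T*1000
        # distance to rails (40..66 in |y|, -35..79) or back stop (65..79)
        box=lambda x0,x1,y0,y1:np.hypot(np.maximum(np.maximum(x0-x,x-x1),0),np.maximum(np.maximum(y0-y,y-y1),0))
        dd=np.minimum.reduce([box(-35,79,40,66),box(-35,79,-66,-40),box(65,79,-66,66)])
        return np.minimum(dd,12)
    best=min((least_squares(score,[x,y,a],x_scale=[.01,.01,.1],diff_step=1e-3) for x in(.545,.555,.565) for y in(.14,.15,.16) for a in(1.4,1.5,1.6,1.7)),key=lambda r:r.cost)
    print("fit",best.x,np.rad2deg(best.x[2]),best.cost)
E
```

```text
top plate (array([ 0.5589, -0.1516]), 129.92288208007812, 98.05282592773438, -63.507761001586914, array([ 0.5584, -0.1514]))
1666 [0.4676 0.0596 0.019 ] [0.6348 0.2252 0.0347] post 26 [0.5555 0.0645 0.0548] floor -0.0004518973904208412
hold ((553.4324951171875, 141.3368377685547), (162.81869506835938, 164.2740478515625), 86.68655395507812)
fit [0.5602 0.1368 1.4883] 85.2716345258357 13821.123232499041
scene plate (array([ 0.5708, -0.1418]), 135.60655212402344, 125.48310089111328, -60.99313163757324, array([ 0.5703, -0.1406]))
1328 [0.4704 0.0633 0.0191] [0.6371 0.2285 0.034 ] post 32 [0.5604 0.0672 0.0512] floor -0.0002725027785637213
hold ((557.878662109375, 144.17755126953125), (159.87258911132812, 165.24295043945312), 84.52198791503906)
fit [0.5629 0.1402 1.48  ] 84.79560018417024 11786.813679554689
```

View pics/crop1.png

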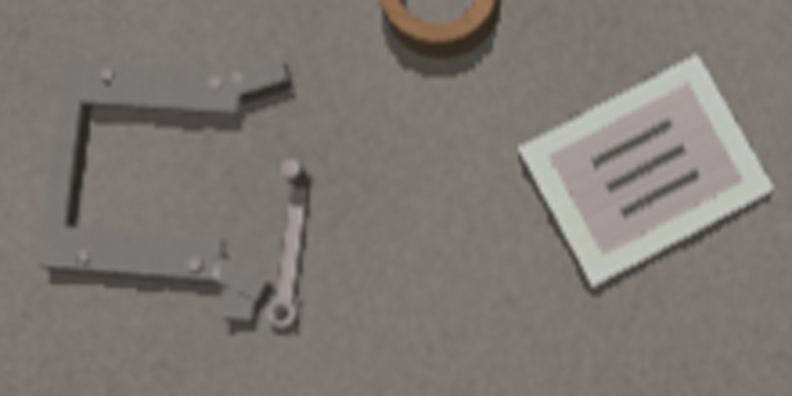

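```bash
cat > hfit.py <<'E'
from fit import *
def W(c,r,z): return px2w("top",(150+(r+.5)/3.6-.5,120+(c+.5)/3.6-.5),z)[:2]
# (crop col,row,z, axis, value mm)
L=[(110,104,.026,'y',-40),(170,108,.026,'y',-40),(232,111,.026,'y',-40),
   (90,232,.026,'y',40),(150,236,.026,'y',40),(215,240,.026,'y',40),
   (80,110,.026,'x',65),(73,165,.026,'x',65),(67,222,.026,'x',65),
   (283,313,.015,'x',-75),(283,313,.015,'y',82),(62,66,.026,'y',-66),(52,268,.026,'y',66),(150,276,.026,'y',66)]
S=[((107,76),(83,258)),((214,80),(195,265))]
def res(p):
    c,s=np.cos(p[2]),np.sin(p[2]);R=np.array([[c,-s],[s,c]])
    o=[]
    for a,b,z,ax,v in L: o.append(((W(a,b,z)-p[:2])@R*1000)['xy'.index(ax)]-v)
    for u,v in S:
        a=(W(*u,.026)-p[:2])@R*1000;b=(W(*v,.026)-p[:2])@R*1000
        o+= [a[0]-b[0],a[1]+b[1]]
    return np.array(o)
r=least_squares(res,[.555,.145,1.5],x_scale=[.01,.01,.1],loss="soft_l1")
p=r.x;print("holder",p,np.rad2deg(p[2]));print(res(p).round(1))
c,s=np.cos(p[2]),np.sin(p[2]);R=np.array([[c,-s],[s,c]])
pin=p[:2]+R@[-.075,.082];print("pin",pin)
post=W(291,168,.056);d=(post-pin)@R;print("post",post,d,np.hypot(*d),"bar",np.arctan2(-d[0],-d[1]))
for a in(1.2,1.5,1.8): print("post at",a,pin+R@[-.084*np.sin(a),-.084*np.cos(a)])
cor=np.array([W(697,55,.018),W(773,188,.018),W(594,288,.018),W(519,147,.018)]);ce=cor.mean(0)
ax=(cor[0]+cor[3]-cor[1]-cor[2])/2  # short? 
print("corners",cor,"ctr",ce,[np.linalg.norm(cor[i]-cor[i-1]) for i in range(4)])
l=(cor[3]+cor[2]-cor[0]-cor[1])/2;print("long axis deg",np.rad2deg(np.arctan2(l[1],l[0])),"ctr in holder",(ce-p[:2])@R)
E
python3 hfit.py
```

```text
holder [0.5619 0.1419 1.4863] 85.15723569896882
[-0.4 -0.3 -0.9  1.6  1.5  1.2 -0.1  0.  -0.5  0.7  0.3  3.  -0.3  0.3
 -1.5 -0.2  0.5 -2.5]
pin [0.4738 0.0741]
post [0.5571 0.064 ] [-0.003  -0.0838] 0.08382579678175639 bar 0.0357104343764657
post at 1.2 [ 0.4976 -0.0065]
post at 1.5 [ 0.4727 -0.0099]
post at 1.8 [ 0.4479 -0.0058]
corners [[ 0.6328 -0.1864]
 [ 0.5463 -0.2312]
 [ 0.4856 -0.1181]
 [ 0.5753 -0.0729]] ctr [ 0.56   -0.1522] [np.float64(0.1272180512556357), np.float64(0.09735744095050548), np.float64(0.12836107744482825), np.float64(0.10039692725285625)]
long axis deg 117.55460731314653 ctr in holder [-0.2932 -0.023 ]
```

Measurements agree: holder at (0.562, 0.142) and 85.2°, bar post at (0.557, 0.064), bar nearly shut, and plate at (0.559, −0.152) and 117.5°. Moving above the post.

```bash
python3 -m handwheel '[{"x":-0.363,"y":0.482,"z":0.1,"roll":20,"hand":108},{"x":-0.363,"y":0.482,"z":0.1,"roll":20,"hand":108},{"x":-0.363,"y":0.482,"z":0.1,"roll":20,"hand":108},{"x":-0.363,"y":0.482,"z":0.1,"roll":20,"hand":108},{"x":-0.363,"y":0.482,"z":0.1,"roll":20,"hand":108},{"x":-0.363,"y":0.482,"z":0.1,"roll":20,"hand":108},{"x":-0.363,"y":0.482,"z":0.1,"roll":20,"hand":108},{"x":-0.363,"y":0.482,"z":0.1,"roll":20,"hand":108},{"x":-0.363,"y":0.482,"z":0.1,"roll":20,"hand":108},{"x":-0.363,"y":0.482,"z":0.1,"roll":20,"hand":108},{"x":-0.363,"y":0.482,"z":0.1,"roll":20,"hand":108},{"x":-0.363,"y":0.482,"z":0.1,"roll":20,"hand":108},{"x":-0.363,"y":0.482,"z":0.1,"roll":20,"hand":108},{"x":-0.363,"y":0.482,"z":0.1,"roll":20,"hand":108},{"x":-0.363,"y":0.482,"z":0.1,"roll":20,"hand":108},{"x":-0.363,"y":0.482,"z":0.1,"roll":20,"hand":108},{"x":-0.363,"y":0.482,"z":0.1,"roll":20,"hand":108},{"x":-0.363,"y":0.482,"z":0.1,"roll":20,"hand":108}]' 10
```

```text
t: 3.0
tcp_pos: [0.5572, 0.0649, 0.1228]
tcp_rot: [0.921, 0.39, 0.0, -0.0]
ft_force: [-0.0, 0.2, 0.5]
finger_gap: 0.0504
```

```bash
python3 -m handwheel '[{"z":0.05,"hand":108},{"z":0.08,"hand":108},{"z":0.098,"hand":108},{"z":0.098,"hand":108},{"z":0.098,"hand":255},{"z":0.098,"hand":255},{"z":0.098,"hand":255},{"z":0.098,"hand":255},{"z":0.098,"hand":255},{"z":0.098,"hand":255}]' 10
```

```text
invalid input at $[0]: expected keys x, y, z, roll, hand
```

```bash
python3 -m handwheel '[{"x":0,"y":0,"z":0.05,"roll":0,"hand":108},{"x":0,"y":0,"z":0.08,"roll":0,"hand":108},{"x":0,"y":0,"z":0.098,"roll":0,"hand":108},{"x":0,"y":0,"z":0.098,"roll":0,"hand":108},{"x":0,"y":0,"z":0.098,"roll":0,"hand":255},{"x":0,"y":0,"z":0.098,"roll":0,"hand":255},{"x":0,"y":0,"z":0.098,"roll":0,"hand":255},{"x":0,"y":0,"z":0.098,"roll":0,"hand":255},{"x":0,"y":0,"z":0.098,"roll":0,"hand":255},{"x":0,"y":0,"z":0.098,"roll":0,"hand":255}]' 10
```

```text
t: 4.0
tcp_pos: [0.5579, 0.0635, 0.025]
tcp_rot: [0.921, 0.388, 0.001, 0.0]
ft_force: [-0.2, -0.0, 0.0]
finger_gap: 0.0116
```

```bash
python3 - <<'E'
import numpy as np
pin=np.array([.4738,.0741]);y=2*np.arctan2(.388,.921)
X=np.array([np.cos(y),np.sin(y)]);Y=np.array([np.sin(y),-np.cos(y)]);p0=np.array([.5579,.0635])
a0=np.arctan2(*(p0-pin)[::-1]);r=np.hypot(*(p0-pin));print(r)
for a in np.linspace(a0,np.deg2rad(-108),15)[1:]:
    d=pin+r*np.array([np.cos(a),np.sin(a)])-p0;print(round(d@X,3),round(d@Y,3))
E
```

```text
0.08476538208490535
-0.009 0.006
-0.018 0.011
-0.028 0.014
-0.039 0.016
-0.05 0.017
-0.06 0.017
-0.071 0.015
-0.081 0.012
-0.091 0.007
-0.1 0.002
-0.108 -0.005
-0.115 -0.012
-0.122 -0.021
-0.127 -0.03
```

Swinging the bar open, then releasing and rising.

```bash
python3 -m handwheel '[{"x":-0.009,"y":0.006,"z":0,"roll":0,"hand":255},{"x":-0.018,"y":0.011,"z":0,"roll":0,"hand":255},{"x":-0.028,"y":0.014,"z":0,"roll":0,"hand":255},{"x":-0.039,"y":0.016,"z":0,"roll":0,"hand":255},{"x":-0.05,"y":0.017,"z":0,"roll":0,"hand":255},{"x":-0.06,"y":0.017,"z":0,"roll":0,"hand":255},{"x":-0.071,"y":0.015,"z":0,"roll":0,"hand":255},{"x":-0.081,"y":0.012,"z":0,"roll":0,"hand":255},{"x":-0.091,"y":0.007,"z":0,"roll":0,"hand":255},{"x":-0.1,"y":0.002,"z":0,"roll":0,"hand":255},{"x":-0.108,"y":-0.005,"z":0,"roll":0,"hand":255},{"x":-0.115,"y":-0.012,"z":0,"roll":0,"hand":255},{"x":-0.122,"y":-0.021,"z":0,"roll":0,"hand":255},{"x":-0.127,"y":-0.03,"z":0,"roll":0,"hand":255},{"x":-0.127,"y":-0.03,"z":0,"roll":0,"hand":255}]'
```

```text
t: 5.5
tcp_pos: [0.4454, -0.0058, 0.0245]
tcp_rot: [0.921, 0.389, -0.001, -0.001]
ft_force: [0.0, 0.3, -0.3]
finger_gap: 0.0117
```

```bash
python3 -m handwheel '[{"x":0,"y":0,"z":0,"roll":0,"hand":130},{"x":0,"y":0,"z":0,"roll":0,"hand":130},{"x":0,"y":0,"z":0,"roll":0,"hand":130},{"x":0,"y":0,"z":0,"roll":0,"hand":130},{"x":0,"y":0,"z":-0.05,"roll":0,"hand":130},{"x":0,"y":0,"z":-0.1,"roll":0,"hand":130},{"x":0,"y":0,"z":-0.1,"roll":0,"hand":130}]'
```

```text
t: 6.2
tcp_pos: [0.4521, -0.0065, 0.1308]
tcp_rot: [0.922, 0.388, 0.006, 0.001]
ft_force: [1.1, -0.4, 0.4]
finger_gap: 0.0427
```

```bash
python3 -m handwheel '[{"x":-0.054,"y":0.268,"z":0,"roll":18,"hand":80},{"x":-0.054,"y":0.268,"z":0,"roll":18,"hand":80},{"x":-0.054,"y":0.268,"z":0,"roll":18,"hand":80},{"x":-0.054,"y":0.268,"z":0,"roll":18,"hand":80},{"x":-0.054,"y":0.268,"z":0,"roll":18,"hand":80},{"x":-0.054,"y":0.268,"z":0,"roll":18,"hand":80},{"x":-0.054,"y":0.268,"z":0,"roll":18,"hand":80},{"x":-0.054,"y":0.268,"z":0,"roll":18,"hand":80},{"x":-0.054,"y":0.268,"z":0,"roll":18,"hand":80},{"x":-0.054,"y":0.268,"z":0,"roll":18,"hand":80}]'
python3 - <<'E'
from h import *
im,d=bot.get_image("top");cv2.imwrite("pics/top1.png",im)
cv2.imwrite("pics/crop2.png",cv2.resize(im[130:270,120:360],None,fx=3.3,fy=3.3,interpolation=cv2.INTER_CUBIC))
E
```

```text
t: 7.2
tcp_pos: [0.6013, -0.2307, 0.1246]
tcp_rot: [0.971, 0.24, 0.0, -0.001]
ft_force: [-0.1, 0.2, 0.3]
finger_gap: 0.0599
```

View pics/crop2.png

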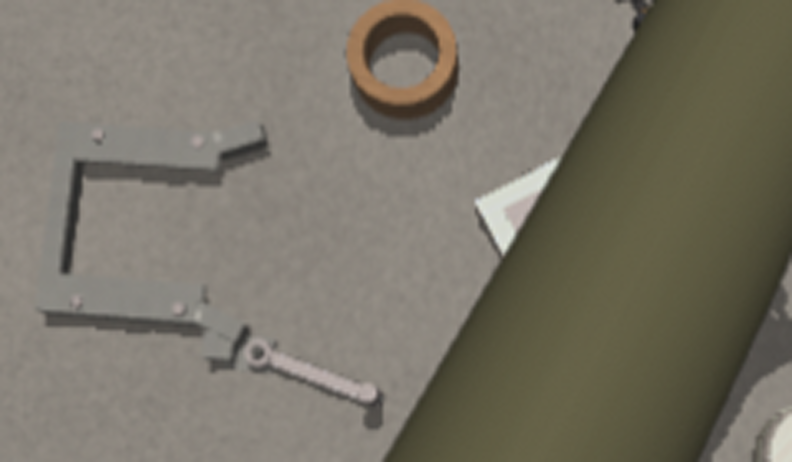

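The bar is open to about 1.8, with its post at crop px (370,393), and the tape is untouched. Lowering behind the plate.

```bash
python3 -m handwheel '[{"x":0,"y":0,"z":0.04,"roll":0,"hand":80},{"x":0,"y":0,"z":0.08,"roll":0,"hand":80},{"x":0,"y":0,"z":0.105,"roll":0,"hand":80},{"x":0,"y":0,"z":0.117,"roll":0,"hand":80},{"x":0,"y":0,"z":0.117,"roll":0,"hand":80},{"x":0,"y":-0.005,"z":0.117,"roll":0,"hand":80},{"x":0,"y":-0.009,"z":0.117,"roll":0,"hand":80},{"x":0,"y":-0.012,"z":0.117,"roll":0,"hand":80},{"x":0,"y":-0.015,"z":0.117,"roll":0,"hand":80},{"x":0,"y":-0.018,"z":0.117,"roll":0,"hand":80},{"x":0,"y":-0.018,"z":0.117,"roll":0,"hand":80}]'
python3 - <<'E'
from h import *
print(bot.sense()["tcp_pos"])
im,d=bot.get_image("scene");cv2.imwrite("pics/sc2.png",cv2.resize(im[140:290,180:400],None,fx=3.6,fy=3.6,interpolation=cv2.INTER_CUBIC))
E
```

```text
t: 8.35
tcp_pos: [0.5941, -0.2169, 0.0086]
tcp_rot: [0.971, 0.24, 0.001, 0.001]
ft_force: [1.6, -2.6, 1.4]
finger_gap: 0.0597
[ 0.59410406 -0.21685584  0.00860984]
```

View pics/sc2.png

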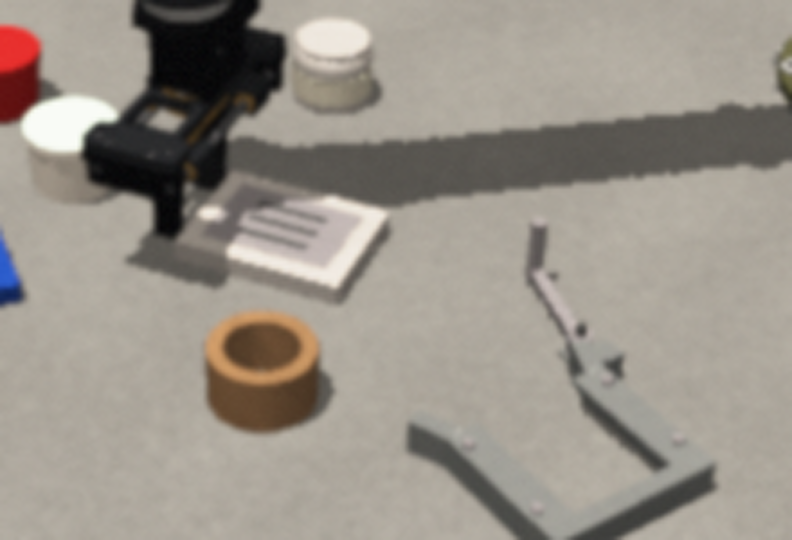

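```bash
cat > path.py <<'E'
import numpy as np
H=np.array([.5619,.1419]);ha=1.4863
def Rm(a): return np.array([[np.cos(a),-np.sin(a)],[np.sin(a),np.cos(a)]])
L=.074
def shifts(tcp,yaw,poses):
    "poses: plate (x,y,heading) in holder; TCP L behind; tool y = -heading"
    X=np.array([np.cos(yaw),np.sin(yaw)]);Y=np.array([np.sin(yaw),-np.cos(yaw)])
    for x,y,th in poses:
        u=Rm(ha+th)@[1,0];t=H+Rm(ha)@[x,y]-L*u;d=t-tcp;ny=ha+th-np.pi/2
        print('{"x":%.3f,"y":%.3f,"z":0,"roll":%.1f,"hand":80}'%(d@X,d@Y,np.rad2deg(yaw-ny)),end=',')
    print()
E
python3 - <<'E'
from path import *
tcp=np.array([.5941,-.2169]);yaw=2*np.arctan2(.24,.971)
th=yaw+np.pi/2-ha;u=Rm(ha+th)@[1,0];c=(tcp+L*u-H)@Rm(ha);print(c,th)
R=-c[1]/(1-np.cos(th));print("R",R)
x,y=c;P=[]
arc=R*th
for s in np.linspace(0,arc+.065,20)[1:]:
    if s<arc:
        a=th-s/R;P.append((c[0]+R*(np.sin(th)-np.sin(a)),c[1]+R*(np.cos(a)-np.cos(th)),a))
    else: P.append((c[0]+R*np.sin(th)+s-arc,0,0))
print(P[-1]);shifts(tcp,yaw,P)
E
```

```text
[-0.29246654 -0.02248847] 0.5691190391236054
R 0.14267163675251887
(np.float64(-0.15058219907531822), 0, 0)
{"x":-0.004,"y":-0.008,"z":0,"roll":3.1,"hand":80},{"x":-0.007,"y":-0.016,"z":0,"roll":6.2,"hand":80},{"x":-0.010,"y":-0.024,"z":0,"roll":9.3,"hand":80},{"x":-0.013,"y":-0.032,"z":0,"roll":12.4,"hand":80},{"x":-0.015,"y":-0.041,"z":0,"roll":15.5,"hand":80},{"x":-0.016,"y":-0.049,"z":0,"roll":18.5,"hand":80},{"x":-0.017,"y":-0.058,"z":0,"roll":21.6,"hand":80},{"x":-0.018,"y":-0.066,"z":0,"roll":24.7,"hand":80},{"x":-0.018,"y":-0.075,"z":0,"roll":27.8,"hand":80},{"x":-0.018,"y":-0.084,"z":0,"roll":30.9,"hand":80},{"x":-0.016,"y":-0.091,"z":0,"roll":32.6,"hand":80},{"x":-0.011,"y":-0.098,"z":0,"roll":32.6,"hand":80},{"x":-0.007,"y":-0.104,"z":0,"roll":32.6,"hand":80},{"x":-0.003,"y":-0.111,"z":0,"roll":32.6,"hand":80},{"x":0.001,"y":-0.117,"z":0,"roll":32.6,"hand":80},{"x":0.005,"y":-0.124,"z":0,"roll":32.6,"hand":80},{"x":0.009,"y":-0.130,"z":0,"roll":32.6,"hand":80},{"x":0.013,"y":-0.137,"z":0,"roll":32.6,"hand":80},{"x":0.018,"y":-0.143,"z":0,"roll":32.6,"hand":80},
```

```bash
python3 -m handwheel '[{"x":-0.004,"y":-0.008,"z":0,"roll":3.1,"hand":80},{"x":-0.007,"y":-0.016,"z":0,"roll":6.2,"hand":80},{"x":-0.010,"y":-0.024,"z":0,"roll":9.3,"hand":80},{"x":-0.013,"y":-0.032,"z":0,"roll":12.4,"hand":80},{"x":-0.015,"y":-0.041,"z":0,"roll":15.5,"hand":80},{"x":-0.016,"y":-0.049,"z":0,"roll":18.5,"hand":80},{"x":-0.017,"y":-0.058,"z":0,"roll":21.6,"hand":80},{"x":-0.018,"y":-0.066,"z":0,"roll":24.7,"hand":80},{"x":-0.018,"y":-0.075,"z":0,"roll":27.8,"hand":80},{"x":-0.018,"y":-0.084,"z":0,"roll":30.9,"hand":80},{"x":-0.016,"y":-0.091,"z":0,"roll":32.6,"hand":80},{"x":-0.011,"y":-0.098,"z":0,"roll":32.6,"hand":80},{"x":-0.011,"y":-0.098,"z":0,"roll":32.6,"hand":80}]'
python3 - <<'E'
from fit import *
from path import *
s=bot.sense();yaw=2*np.arctan2(s["tcp_rot"][1],s["tcp_rot"][0]);print(np.rad2deg(yaw),s["tcp_pos"])
u=np.array([-np.sin(yaw),np.cos(yaw)]);c=s["tcp_pos"][:2]+L*u;print("expected plate",c,(c-H)@Rm(ha),yaw+np.pi/2-ha)
for cam in("top","scene"):
    im,d=bot.get_image(cam);cv2.imwrite(f"pics/{cam}3.png",im)
    print(plate(cam,c))
a=cv2.imread("pics/top3.png")[130:270,120:360];b=cv2.imread("pics/scene3.png")[150:300,190:390]
b=cv2.resize(b,(int(200*140/150*1),140));cv2.imwrite("pics/c3.png",cv2.resize(np.hstack([a,b]),None,fx=1.85,fy=1.85,interpolation=cv2.INTER_CUBIC))
E
```

```text
t: 9.7
tcp_pos: [0.5376, -0.1349, 0.0078]
tcp_rot: [0.999, -0.042, -0.0, 0.0]
ft_force: [-1.2, -1.8, 1.1]
finger_gap: 0.0597
-4.8550234631684095 [ 0.5376 -0.1349  0.0078]
expected plate [ 0.5439 -0.0612] [-0.2039  0.0008] -0.00023981789896976302
(array([ 0.5599, -0.004 ]), 104.6313247680664, 46.427337646484375, -33.765281677246094, array([ 0.563 , -0.0143]))
(array([ 0.5515, -0.0522]), 150.48812866210938, 116.86971282958984, 85.01074981689453, array([ 0.5541, -0.0492]))
```

View pics/c3.png

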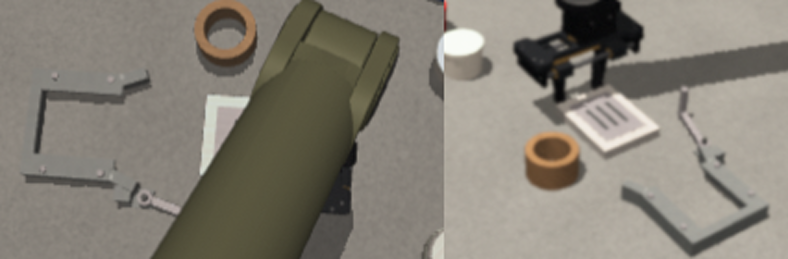

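```bash
cat > front.py <<'E'
from fit import *
from path import *
def vis(fn,r0,r1,c0,c1,thr=150):
    im=cv2.imread(fn).astype(int);m=(im.min(2)>thr);mm=np.zeros_like(m);mm[r0:r1,c0:c1]=m[r0:r1,c0:c1]
    n,lab,st,_=cv2.connectedComponentsWithStats(mm.astype(np.uint8));k=1+np.argmax(st[1:,4]);rr,cc=np.nonzero(lab==k)
    P=np.array([px2w("top",q,.018)[:2] for q in zip(rr,cc)]);return (P-H)@Rm(ha)*1000
E
python3 - <<'E'
from front import *
Q=vis("pics/top3.png",150,235,215,300)
print(len(Q),Q.min(0),Q.max(0))
# front edge: max x per y bin ; side edge (y min) per x bin
for y in range(-50,52,10):
    k=Q[abs(Q[:,1]-y)<3]
    if len(k):print("y",y,"front x",k[:,0].max().round(1))
for x in range(-190,-135,8):
    k=Q[abs(Q[:,0]-x)<3]
    if len(k):print("x",x,"ymin",k[:,1].min().round(1),"ymax",k[:,1].max().round(1))
E
```

```text
544 [-189.5113  -49.8526] [-137.672    49.9612]
y -50 front x -139.3
y -40 front x -137.9
y -30 front x -138.5
y -20 front x -139.4
y -10 front x -138.0
y 0 front x -138.8
y 10 front x -137.7
y 20 front x -138.3
y 30 front x -139.0
y 40 front x -137.7
y 50 front x -138.5
x -190 ymin -49.5 ymax -42.4
x -182 ymin -49.2 ymax -28.0
x -174 ymin -48.6 ymax -13.7
x -166 ymin -48.1 ymax 0.6
x -158 ymin -49.9 ymax 17.1
x -150 ymin -49.4 ymax 33.5
x -142 ymin -48.8 ymax 47.6
```

The plate is centred (edges at y = −49.5/+50) and square to the holder, with its front at x = −138.5. Pushing it straight in.

```bash
python3 -m handwheel '[{"x":0,"y":-0.008,"z":0,"roll":0,"hand":80},{"x":0,"y":-0.018,"z":0,"roll":0,"hand":80},{"x":0,"y":-0.028,"z":0,"roll":0,"hand":80},{"x":0,"y":-0.038,"z":0,"roll":0,"hand":80},{"x":0,"y":-0.048,"z":0,"roll":0,"hand":80},{"x":0,"y":-0.058,"z":0,"roll":0,"hand":80},{"x":0,"y":-0.066,"z":0,"roll":0,"hand":80},{"x":0,"y":-0.074,"z":0,"roll":0,"hand":80},{"x":0,"y":-0.082,"z":0,"roll":0,"hand":80},{"x":0,"y":-0.09,"z":0,"roll":0,"hand":80},{"x":0,"y":-0.098,"z":0,"roll":0,"hand":80},{"x":0,"y":-0.106,"z":0,"roll":0,"hand":80},{"x":0,"y":-0.112,"z":0,"roll":0,"hand":80},{"x":0,"y":-0.118,"z":0,"roll":0,"hand":80},{"x":0,"y":-0.124,"z":0,"roll":0,"hand":80},{"x":0,"y":-0.13,"z":0,"roll":0,"hand":80},{"x":0,"y":-0.13,"z":0,"roll":0,"hand":80}]'
python3 - <<'E'
from front import *
s=bot.sense();print((s["tcp_pos"][:2]-H)@Rm(ha),s["ft_force"])
im,d=bot.get_image("top");cv2.imwrite("pics/top4.png",im)
Q=vis("pics/top4.png",160,235,130,250)
print(len(Q),Q.min(0),Q.max(0))
for y in range(-40,42,10):
    k=Q[abs(Q[:,1]-y)<3]
    if len(k):print("y",y,"front x",k[:,0].max().round(1))
for x in range(-120,0,12):
    k=Q[abs(Q[:,0]-x)<3]
    if len(k):print("x",x,"ymin",k[:,1].min().round(1),"ymax",k[:,1].max().round(1))
E
```

```text
t: 11.6
tcp_pos: [0.549, -0.0036, 0.0076]
tcp_rot: [0.999, -0.042, 0.0, -0.001]
ft_force: [-0.3, -0.0, 0.6]
finger_gap: 0.0601
[-0.1461  0.0006] [-0.3396 -0.0247  0.6074]
1 [ 53.6696 -61.8234] [ 53.6696 -61.8234]
```

```bash
python3 -m handwheel '[{"x":0,"y":-0.006,"z":0,"roll":0,"hand":80},{"x":0,"y":-0.014,"z":0,"roll":0,"hand":80},{"x":0,"y":-0.022,"z":0,"roll":0,"hand":80},{"x":0,"y":-0.03,"z":0,"roll":0,"hand":80},{"x":0,"y":-0.038,"z":0,"roll":0,"hand":80},{"x":0,"y":-0.045,"z":0,"roll":0,"hand":80},{"x":0,"y":-0.051,"z":0,"roll":0,"hand":80},{"x":0,"y":-0.056,"z":0,"roll":0,"hand":80},{"x":0,"y":-0.06,"z":0,"roll":0,"hand":80},{"x":0,"y":-0.063,"z":0,"roll":0,"hand":80},{"x":0,"y":-0.066,"z":0,"roll":0,"hand":80},{"x":0,"y":-0.066,"z":0,"roll":0,"hand":80}]'
python3 -m handwheel '[{"x":0,"y":-0.002,"z":0,"roll":0,"hand":80},{"x":0,"y":-0.003,"z":0,"roll":0,"hand":80},{"x":0,"y":-0.004,"z":0,"roll":0,"hand":80},{"x":0,"y":-0.004,"z":0,"roll":0,"hand":80}]'
python3 -m handwheel '[{"x":0,"y":-0.001,"z":0,"roll":0,"hand":80},{"x":0,"y":-0.002,"z":0,"roll":0,"hand":80},{"x":0,"y":-0.002,"z":0,"roll":0,"hand":80}]'
python3 - <<'E'
from front import *
s=bot.sense();print((s["tcp_pos"][:2]-H)@Rm(ha),s["ft_force"])
im,d=bot.get_image("scene");cv2.imwrite("pics/sc5.png",cv2.resize(im[190:310,240:400],None,fx=4,fy=4,interpolation=cv2.INTER_CUBIC))
E
```

```text
t: 12.85
tcp_pos: [0.5547, 0.0609, 0.0077]
tcp_rot: [0.999, -0.043, 0.0, -0.0]
ft_force: [0.7, -3.2, 2.7]
finger_gap: 0.0597
t: 13.25
tcp_pos: [0.5549, 0.0643, 0.0077]
tcp_rot: [0.999, -0.043, 0.0, 0.0]
ft_force: [0.3, -4.0, 3.8]
finger_gap: 0.0599
t: 13.55
tcp_pos: [0.555, 0.0663, 0.0076]
tcp_rot: [0.999, -0.043, 0.0, 0.0]
ft_force: [0.6, -4.3, 3.9]
finger_gap: 0.0599
[-0.0759  0.0005] [ 0.6184 -4.3147  3.9188]
```

View pics/sc5.png

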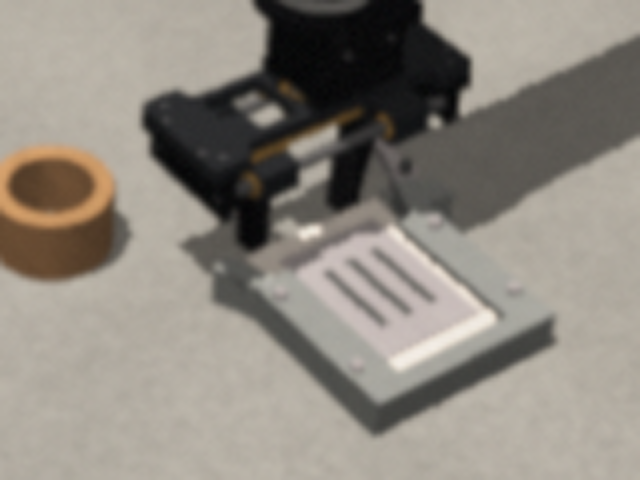

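The plate is inside under the lips and nearly at the back stop, and the force shows it is still just sliding. Pressing on in small steps.

```bash
for i in 1; do python3 -m handwheel '[{"x":0,"y":-0.001,"z":0,"roll":0,"hand":80},{"x":0,"y":-0.002,"z":0,"roll":0,"hand":80},{"x":0,"y":-0.002,"z":0,"roll":0,"hand":80}]'; done
python3 -m handwheel '[{"x":0,"y":-0.001,"z":0,"roll":0,"hand":80},{"x":0,"y":-0.001,"z":0,"roll":0,"hand":80}]'
python3 -m handwheel '[{"x":0,"y":-0.001,"z":0,"roll":0,"hand":80},{"x":0,"y":-0.001,"z":0,"roll":0,"hand":80}]'
```

```text
t: 13.9
tcp_pos: [0.555, 0.0671, 0.0077]
tcp_rot: [0.999, -0.043, -0.0, 0.001]
ft_force: [-1.2, -7.5, 4.7]
finger_gap: 0.0598
t: 14.1
tcp_pos: [0.5551, 0.0672, 0.0076]
tcp_rot: [0.999, -0.043, -0.0, 0.001]
ft_force: [-1.1, -8.4, 5.6]
finger_gap: 0.0594
t: 14.3
tcp_pos: [0.555, 0.0672, 0.0077]
tcp_rot: [0.999, -0.043, -0.0, 0.002]
ft_force: [-1.3, -10.0, 6.7]
finger_gap: 0.0596
```

```bash
python3 -m handwheel '[{"x":0,"y":-0.002,"z":0,"roll":0,"hand":80},{"x":0,"y":-0.002,"z":0,"roll":0,"hand":80},{"x":0,"y":-0.002,"z":0,"roll":0,"hand":80}]'
python3 -m handwheel '[{"x":0,"y":0.01,"z":0,"roll":0,"hand":80},{"x":0,"y":0.03,"z":0,"roll":0,"hand":80},{"x":0,"y":0.04,"z":-0.02,"roll":0,"hand":108},{"x":0,"y":0.06,"z":-0.06,"roll":0,"hand":108},{"x":0,"y":0.1,"z":-0.1,"roll":0,"hand":108},{"x":0,"y":0.15,"z":-0.12,"roll":0,"hand":108},{"x":0,"y":0.2,"z":-0.12,"roll":0,"hand":108},{"x":0,"y":0.25,"z":-0.12,"roll":0,"hand":108},{"x":0,"y":0.28,"z":-0.12,"roll":0,"hand":108},{"x":0,"y":0.28,"z":-0.12,"roll":0,"hand":108},{"x":0,"y":0.28,"z":-0.12,"roll":0,"hand":108}]'
python3 - <<'E'
from h import *
im,d=bot.get_image("top");cv2.imwrite("pics/top6.png",im)
cv2.imwrite("pics/crop6.png",cv2.resize(im[150:260,120:280],None,fx=5,fy=5,interpolation=cv2.INTER_CUBIC))
E
```

```text
t: 14.6
tcp_pos: [0.555, 0.0673, 0.0077]
tcp_rot: [0.999, -0.044, -0.0, 0.003]
ft_force: [-1.4, -13.5, 7.2]
finger_gap: 0.0594
t: 15.7
tcp_pos: [0.5317, -0.2055, 0.127]
tcp_rot: [0.999, -0.043, -0.0, -0.001]
ft_force: [0.5, 1.3, -0.2]
finger_gap: 0.05
```

View pics/crop6.png

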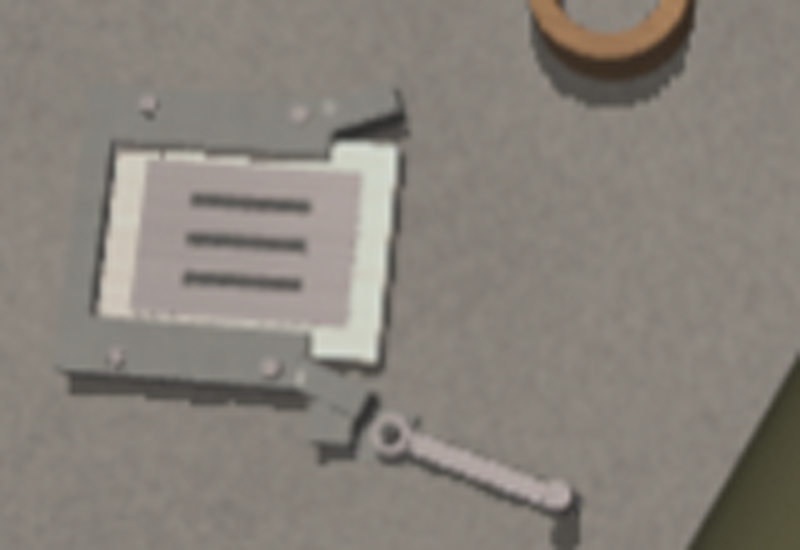

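```bash
python3 - <<'E'
from front import *
W=lambda c,r,z: px2w("top",(150+(r+.5)/5-.5,120+(c+.5)/5-.5),z)[:2]
for c,r in((399,150),(391,250),(382,355)): print("rear",(W(c,r,.018)-H)@Rm(ha))
post=W(557,493,.056);pin=H+Rm(ha)@[-.075,.082];print("post",post,np.hypot(*(post-pin)))
for n,z in(("tape_center",.0225),("can_center",.0275),("tub_center",.027)):
    print(n,[px2w("top",r["pixel"],z)[:2] for r in bot.tip_of("top",n)[:2]])
s=bot.sense();yaw=2*np.arctan2(s["tcp_rot"][1],s["tcp_rot"][0]);p0=s["tcp_pos"][:2];print(p0,yaw,s["q"])
X=np.array([np.cos(yaw),np.sin(yaw)]);Y=np.array([np.sin(yaw),-np.cos(yaw)]);print((post-p0)@X,(post-p0)@Y)
E
```

```text
rear [-0.0649 -0.0469]
rear [-0.0658 -0.0006]
rear [-0.0664  0.0472]
post [ 0.4433 -0.0025] 0.0824472842975788
tape_center [array([ 0.6726, -0.0236])]
can_center [array([ 0.3973, -0.2885])]
tub_center [array([ 0.6295, -0.4419])]
[ 0.5323 -0.2038] -0.08146858260391757 [-0.3657  0.2754  0.7982  1.7975 -0.2157  1.1588  0.4195]
-0.10511864901156105 -0.19337443741649313
```

The plate is home: its rear edge is at x = −65 to −66 mm and the bystanders are unchanged. Going back to the post.

```bash
python3 -m handwheel '[{"x":-0.103,"y":-0.192,"z":0,"roll":-50,"hand":108},{"x":-0.103,"y":-0.192,"z":0,"roll":-50,"hand":108},{"x":-0.103,"y":-0.192,"z":0,"roll":-50,"hand":108},{"x":-0.103,"y":-0.192,"z":0,"roll":-50,"hand":108},{"x":-0.103,"y":-0.192,"z":0,"roll":-50,"hand":108},{"x":-0.103,"y":-0.192,"z":0,"roll":-50,"hand":108},{"x":-0.103,"y":-0.192,"z":0,"roll":-50,"hand":108},{"x":-0.103,"y":-0.192,"z":0,"roll":-50,"hand":108},{"x":-0.103,"y":-0.192,"z":0,"roll":-50,"hand":108},{"x":-0.103,"y":-0.192,"z":0,"roll":-50,"hand":108},{"x":-0.103,"y":-0.192,"z":0,"roll":-50,"hand":108}]'
```

```text
t: 17.0
tcp_pos: [0.4454, -0.0068, 0.1275]
tcp_rot: [0.924, 0.383, -0.0, 0.0]
ft_force: [1.1, 0.6, -0.4]
finger_gap: 0.05
```

```bash
python3 -m handwheel '[{"x":0,"y":0,"z":0.04,"roll":0,"hand":108},{"x":0,"y":0,"z":0.075,"roll":0,"hand":108},{"x":0,"y":0,"z":0.103,"roll":0,"hand":108},{"x":0,"y":0,"z":0.103,"roll":0,"hand":108},{"x":0,"y":0,"z":0.103,"roll":0,"hand":108},{"x":0,"y":0,"z":0.103,"roll":0,"hand":255},{"x":0,"y":0,"z":0.103,"roll":0,"hand":255},{"x":0,"y":0,"z":0.103,"roll":0,"hand":255},{"x":0,"y":0,"z":0.103,"roll":0,"hand":255},{"x":0,"y":0,"z":0.103,"roll":0,"hand":255},{"x":0,"y":0,"z":0.103,"roll":0,"hand":255}]' 10
python3 - <<'E'
import numpy as np
from rig import bot
s=bot.sense();pin=np.array([.4738,.0741]);p0=s["tcp_pos"][:2];y=2*np.arctan2(s["tcp_rot"][1],s["tcp_rot"][0])
X=np.array([np.cos(y),np.sin(y)]);Y=np.array([np.sin(y),-np.cos(y)])
a0=np.arctan2(*(p0-pin)[::-1]);print(p0,np.rad2deg(a0),np.hypot(*(p0-pin)))
r0=np.hypot(*(p0-pin))
for k,a in enumerate(np.linspace(a0,np.deg2rad(-4.84+1),16)[1:]):
    r=r0+(0.0845-r0)*(k+1)/15
    d=pin+r*np.array([np.cos(a),np.sin(a)])-p0;print('{"x":%.3f,"y":%.3f,"z":0,"roll":0,"hand":255}'%(d@X,d@Y),end=',')
E
```

```text
t: 18.1
tcp_pos: [0.4456, -0.006, 0.0248]
tcp_rot: [0.923, 0.384, 0.001, -0.0]
ft_force: [-0.4, -2.1, 1.1]
finger_gap: 0.0116
[ 0.44562473 -0.00596211] -109.38786859821441 0.08487512310910104
{"x":0.005,"y":0.009,"z":0,"roll":0,"hand":255},{"x":0.011,"y":0.018,"z":0,"roll":0,"hand":255},{"x":0.018,"y":0.025,"z":0,"roll":0,"hand":255},{"x":0.026,"y":0.032,"z":0,"roll":0,"hand":255},{"x":0.035,"y":0.037,"z":0,"roll":0,"hand":255},{"x":0.044,"y":0.042,"z":0,"roll":0,"hand":255},{"x":0.054,"y":0.045,"z":0,"roll":0,"hand":255},{"x":0.065,"y":0.047,"z":0,"roll":0,"hand":255},{"x":0.075,"y":0.048,"z":0,"roll":0,"hand":255},{"x":0.085,"y":0.048,"z":0,"roll":0,"hand":255},{"x":0.095,"y":0.046,"z":0,"roll":0,"hand":255},{"x":0.105,"y":0.043,"z":0,"roll":0,"hand":255},{"x":0.115,"y":0.039,"z":0,"roll":0,"hand":255},{"x":0.124,"y":0.034,"z":0,"roll":0,"hand":255},{"x":0.132,"y":0.027,"z":0,"roll":0,"hand":255},
```

```bash
python3 -m handwheel '[{"x":0.005,"y":0.009,"z":0,"roll":0,"hand":255},{"x":0.011,"y":0.018,"z":0,"roll":0,"hand":255},{"x":0.018,"y":0.025,"z":0,"roll":0,"hand":255},{"x":0.026,"y":0.032,"z":0,"roll":0,"hand":255},{"x":0.035,"y":0.037,"z":0,"roll":0,"hand":255},{"x":0.044,"y":0.042,"z":0,"roll":0,"hand":255},{"x":0.054,"y":0.045,"z":0,"roll":0,"hand":255},{"x":0.065,"y":0.047,"z":0,"roll":0,"hand":255},{"x":0.075,"y":0.048,"z":0,"roll":0,"hand":255},{"x":0.085,"y":0.048,"z":0,"roll":0,"hand":255},{"x":0.095,"y":0.046,"z":0,"roll":0,"hand":255},{"x":0.105,"y":0.043,"z":0,"roll":0,"hand":255},{"x":0.115,"y":0.039,"z":0,"roll":0,"hand":255},{"x":0.124,"y":0.034,"z":0,"roll":0,"hand":255},{"x":0.132,"y":0.027,"z":0,"roll":0,"hand":255},{"x":0.132,"y":0.027,"z":0,"roll":0,"hand":255},{"x":0.132,"y":0.027,"z":0,"roll":0,"hand":255}]'
```

```text
t: 19.8
tcp_pos: [0.5579, 0.0673, 0.0247]
tcp_rot: [0.924, 0.384, -0.0, 0.001]
ft_force: [2.5, -5.2, 0.8]
finger_gap: 0.0119
```

```bash
python3 -m handwheel '[{"x":0.001,"y":-0.001,"z":0,"roll":0,"hand":255},{"x":0.002,"y":-0.002,"z":0,"roll":0,"hand":255},{"x":0.002,"y":-0.002,"z":0,"roll":0,"hand":255}]'
```

```text
t: 20.1
tcp_pos: [0.5579, 0.0674, 0.0247]
tcp_rot: [0.924, 0.383, -0.001, 0.002]
ft_force: [3.9, -9.0, 1.5]
finger_gap: 0.0115
```

```bash
python3 -m handwheel '[{"x":-0.002,"y":0.002,"z":0,"roll":0,"hand":255},{"x":-0.002,"y":0.002,"z":0,"roll":0,"hand":130},{"x":-0.002,"y":0.002,"z":0,"roll":0,"hand":130},{"x":-0.002,"y":0.002,"z":0,"roll":0,"hand":130},{"x":-0.002,"y":0.002,"z":0,"roll":0,"hand":130},{"x":-0.002,"y":0.002,"z":-0.05,"roll":0,"hand":130},{"x":-0.002,"y":0.002,"z":-0.1,"roll":0,"hand":130},{"x":-0.05,"y":0.05,"z":-0.12,"roll":0,"hand":130},{"x":-0.09,"y":0.09,"z":-0.12,"roll":0,"hand":130},{"x":-0.12,"y":0.12,"z":-0.12,"roll":0,"hand":130},{"x":-0.15,"y":0.15,"z":-0.12,"roll":0,"hand":130},{"x":-0.18,"y":0.18,"z":-0.12,"roll":0,"hand":130},{"x":-0.18,"y":0.18,"z":-0.12,"roll":0,"hand":130},{"x":-0.18,"y":0.18,"z":-0.12,"roll":0,"hand":130}]'
python3 - <<'E'
from front import *
im,d=bot.get_image("top");cv2.imwrite("pics/top7.png",im)
cv2.imwrite("pics/crop7.png",cv2.resize(im[130:260,120:280],None,fx=4.6,fy=4.6,interpolation=cv2.INTER_CUBIC))
for n,z in(("tape_center",.0225),("can_center",.0275),("tub_center",.027)):
    print(n,[px2w("top",r["pixel"],z)[:2] for r in bot.tip_of("top",n)[:2]])
P=np.array([px2w("top",(r,c),depth=d[r,c]) for r in range(170,215) for c in range(185,220) if d[r,c]>0])
B=P[(P[:,2]>.045)&(P[:,2]<.07)];print("post",B.mean(0) if len(B) else None)
E
```

```text
t: 21.5
tcp_pos: [0.5575, -0.1854, 0.1444]
tcp_rot: [0.924, 0.382, -0.0, -0.0]
ft_force: [1.0, 0.6, -0.5]
finger_gap: 0.0428
tape_center [array([ 0.6796, -0.0163])]
can_center [array([ 0.3888, -0.2864])]
tub_center [array([ 0.6426, -0.31  ]), array([ 0.6236, -0.4451])]
post [0.556  0.0677 0.055 ]
```

View pics/crop7.png

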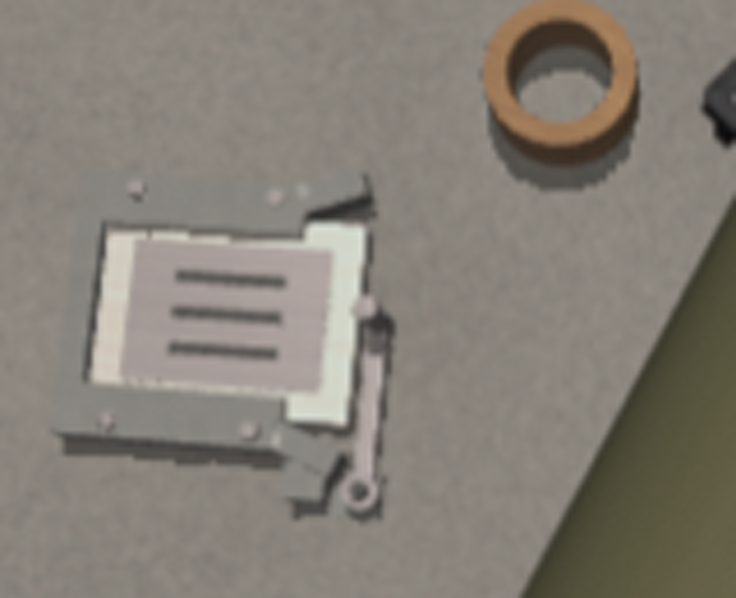

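The bar lies shut behind the home plate, with its post at crop px (366,307). The gripper is clear and the bystanders are standing. Handing in.

```bash
python3 -c "
from rig import bot
print(bot.job_done())"
```

```text
the job is handed in; nothing more can be done
None
```

The plate is loaded in the holder and the bar is shut behind it. I handed the job in at about 21.6 s of the 72 s allowed; `bot.job_done()` gives no verdict.

**What I did**
- I swung the bar open to about 1.8 rad by its post.
- I pushed the aluminium plate with two spread fingers, first along an arc that turned it about 33°, then straight in until the fingers stopped and the force rose to 13.5 N.
- I swung the bar shut until it stopped moving, with 9 N on it, then let go and moved the arm clear.

**Last checks**
- **Plate:** with the arm withdrawn, before I shut the bar, the rear edge measured x = −65 to −66 mm, where home is −65. That slight tilt is within camera error.
- **Bar:** the post measured (0.556, 0.068) m, within about 2 mm of its computed shut position (0.5575, 0.067).
- **Bystanders:** the tape and white tub measured within about 8 mm of their first positions and the can within about 10 mm. That is the detector's scatter, and neither the arm nor the plate came near any of them. The tape is seen standing in the last picture; I did not view the tub and can again after the push.

**Disagreements along the way:** the automatic depth fit of the holder and some of the plate outlines were off or partly hidden by the arm, so I used edge measurements instead. The largest wrist force in any reading was about 15 N.

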